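# Clamp the tube in the welding fixture

## Robot

A 6-joint arm with a two-finger parallel gripper is mounted at the origin on the work surface. World frame = base frame: x ahead of the robot, y to its left, z up, the work surface at z = 0. Lengths are in mm, angles in rad, forces in N, time in s.
With the tool pointing down it reaches from about 400 to 925 mm from the base axis. Payload 12.5 kg.
Tool frame: the origin (TCP) lies midway between the tips of the shut fingers; the grasp point (between the pads) lies env.grasp_offset behind it (env.grasp_offset is the distance from the TCP to the grasp point, in mm); x points along the fingers, y is the direction in which the jaws open and shut, and the axes are right-handed (so a half turn about x gives the same grasp; the last joint's range is limited). The gripper opens to 95 mm and grips with 3 to 60 N. Pads are 20 mm wide; open, the fingers measure 119 mm over their backs; the gripper's body (75 mm by 180 mm) begins 59 mm behind the grasp point.
Start: joints at [1.108, 0.491, 1.559, -0, 1.092, -0.106], TCP at [218.283, 585.661, 214.661] pointing down, gripper open.
Joint ranges: [-3.1, 3.1], [-0.84, 2.19], [0.05, 2.79], [-1.13, 4.28], [0.06, 2.93], [-2.69, 2.69]. Speed limits (rad/s): [2.22, 2.22, 2.79, 3.14, 3.14, 3.14].

## Interface

Orientations are given as [roll, pitch, yaw] about the fixed x, y, z axes, in that order (R = Rz(yaw) Ry(pitch) Rx(roll)).
In Python, from cell import env gives the robot as it stands.
- The arm moves only by the tool apply_moves, never from a script. Its arguments are lists of equal length, an entry for each row: "offset": the shift along the world's x, y, z in units of 25 mm (1.0 is 25 mm), a list of three; "yaw": the turn about the world's z in units of 6 degrees (1.0 is 6 degrees); "jaw": the closure, from -1 (fully open) to 1 (shut), so that 0 is half open. A call has 1 to 20 rows; each row is the pose to reach, as a shift and turn from the pose measured when the call began; what a row does not reach only later rows make up. A row lasts 1/8 s, in which the tool goes at most 62.5 mm and 10.7 degrees, less where a joint would pass 70% of its speed; a pose out of reach is approached as far as the arm can. A call with a gripper value outside its range is refused whole. The fingers move at their own pace and stop on an object; the grip force is fixed at half the most. Time passes only in rows, so rows that repeat a pose let the fingers close. It gives the time, the measured TCP pose, the force and the opening at its end, in the units of the state.
- env.state(): the state, without advancing time (a new reading comes with each control period).
- env.read_camera(name): name is "side" or "top"; returns a dict with "frame" (480x640x3 uint8, red, green, blue), "fx", "fy", "cx", "cy" (pixels), "xyz" and "rotation" of the camera in the world. Camera axes: x right, y down, z forward; pixel columns grow to the right and rows downward; lengths in mm; the calibration is good to about 2 mm. A picture is of the moment at which its call begins. There is no depth.
- env.job_done(): hands the job in, once; it reports no verdict.
The state is a dict: "t": time; "joints": joint angles; "qvel": joint speeds; "tau": joint torques, N m; "eef_pos": TCP position; "tcp_rot": TCP orientation; "ft_force": force on the tool from outside, world axes, zero at the start; "moment": the same for the moment, N m; "opening": opening from 0.0 (shut) to 1.0 (fully open).
Only numpy, scipy, OpenCV 4.12 (cv2) and the standard library are available. Lean on these libraries where they do the work, as an engineer would, in place of code of your own. Each camera call takes 0.05 s, during which the arm holds its last target.

## Task

One of the two welding fixtures has a square tube lying in it: clamp that tube. Press its red-knobbed keeper straight down against the spring, slide it fully under the yellow lip while it is down, and let go so that it stays trapped there. Keep the tube in place, and leave the empty fixture alone.

Things in the scene. Friction and masses are not known exactly. Their poses are not given: they have to be found in the camera images.
- knob_a (a point): Loaded fixture: centre of the red square knob (24x24 mm, 36 tall), 160 mm over the table. It stands on the keeper, a steel bar (30 wide, 110 long, 12 thick) riding on the sprung plunger; bar top 18 mm below this point, clear for fingertips. Grip either pair of sides from above. Axes: z up, +y to the lip. Plunger: 24 mm down at most, 6 N to start, 17 N at the bottom; springs back if let go.
- lip_a (a point): Loaded fixture: middle of the lower front edge of the fixed yellow lip (40x40 mm, 20 thick), 124 mm over the table. Axes: z up, +y the way the keeper slides in. Knob centre at the start about (0,-85,+36) mm from here, clamped (0,-63,+18). Keeper pressed 18 mm or more: it clears the lip and slides to +y, 22 mm at most, 2 N. Pressed less, it meets the lip face. Let go, it springs up under the lip.
- tube_mid (a point): Centre of the bright square tube, 30x30x170 mm, about 0.35 kg, lying loose along its x in the nest of the loaded fixture, under the bridge (grey, 96 mm high, blue base 120x220 mm) and showing on both sides of it; centre 29 mm over the table. The plunger's rubber foot comes down on it.
- knob_b (a point): Centre of the red knob of the second fixture, of the same make but empty, with no tube in it. To be left alone.
Mind the look-alikes: they are no part of the job. Of the things that look like the part that bears tube_mid, the largest one is meant.

How it is judged:
By the outcome, as a careful person would: the job done as asked, in the order asked, and still so for the second after the job is handed in, with the robot touching nothing.
It also fails if it takes over 27 s, if anything falls off the work surface, if the arm or the gripper's body presses on something with over 40 N, if the wrist force passes 120 N, or if a joint passes its speed limit or range.

## Working session

There is one attempt and no reset: what is moved stays moved. The work goes in short steps, Python scripts to look and compute and a tool call to move; the robot and the scene stay as the last step left them, time stands still between calls to the robot, and variables do not carry over. Pictures are saved under pics/ and viewed, and the job is handed in when it is done.

Besides the shell and the picture viewer there is one more tool, called after "Emit:" by a JSON object that holds its "method" and its "body", one argument or row to a line. apply_moves: Moves the arm, as the interface text tells. Its arguments: {"type":"object","properties":{"offset":{"type":"array"},"yaw":{"type":"array"},"jaw":{"type":"array"}},"required":["offset","yaw","jaw"]}

```bash
mkdir -p pics; ls; python3 - <<'E'
from cell import env
import cv2
for n in("top","side"):
    c=env.read_camera(n); cv2.imwrite(f"pics/{n}0.png",c["frame"][:,:,::-1]); print(n,c["fx"],c["fy"],c["cx"],c["cy"],c["xyz"],c["rotation"])
s=env.state();print(s, env.grasp_offset)
E
```

```text
pics
top 536.2941690185821 536.2941690185821 320.73590291306954 243.68896803087225 [333.28053296  -2.1662452  930.06704222] [-2.99809094  0.0376035  -1.57193766]
side 536.7226901889359 536.7226901889359 332.0389792018647 243.63252815385755 [ 316.68543275 -812.05693551  729.07098526] [-2.20079668 -0.02208319 -0.13784719]
{'t': 0.1, 'joints': array([ 1.10839529e+00,  4.91485642e-01,  1.55938305e+00, -1.43175626e-05,
        1.09172881e+00, -1.05618817e-01]), 'qvel': array([ 0.00110325, -0.00063527, -0.00180356, -0.00090332,  0.0009101 ,
        0.00033612]), 'tau': array([ 3.37524485e-03, -6.13624549e+01, -2.58609992e+01,  6.94777141e-02,
        4.70365933e-02, -4.45913224e-05]), 'eef_pos': array([218.18214993, 585.44514562, 214.13054678]), 'tcp_rot': array([-1.66377794,  1.5697914 , -2.02055356]), 'ft_force': array([-0.05120544, -0.48853461,  0.4850678 ]), 'moment': array([-0.04920587, -0.02809159,  0.01882076]), 'opening': 0.9988229707637526} 18.8
```

View pics/top0.png

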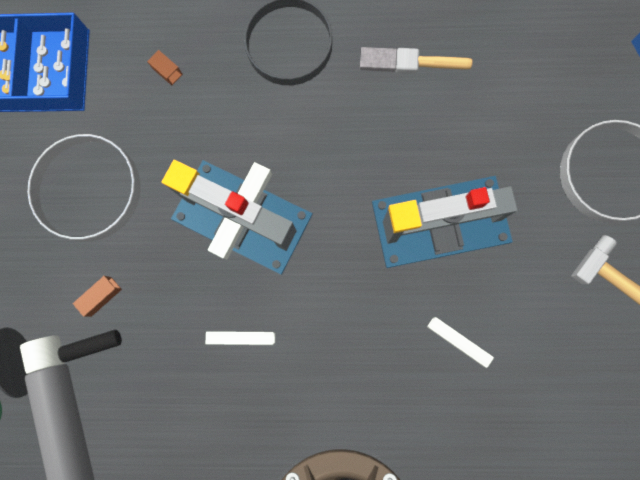

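View pics/side0.png

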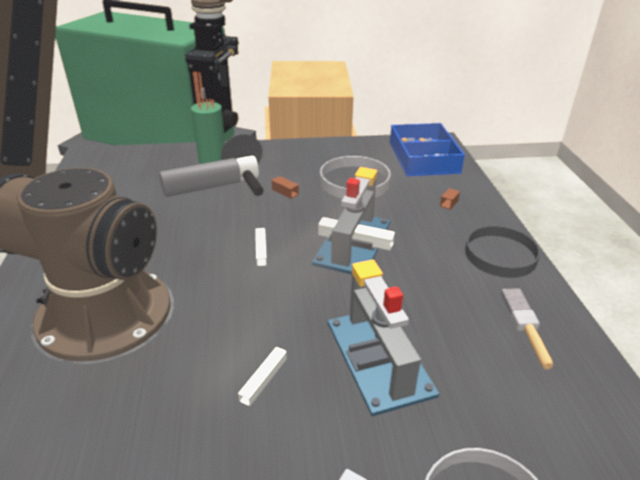

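```bash
cat > h.py <<'E'
import numpy as np,cv2
from scipy.spatial.transform import Rotation as R
def ray(c,px):
    px=np.atleast_2d(px).astype(float)
    d=np.c_[(px[:,0]-c["cx"])/c["fx"],(px[:,1]-c["cy"])/c["fy"],np.ones(len(px))]
    return np.array(c["xyz"]),d@R.from_euler('xyz',c["rotation"]).as_matrix().T
def onz(c,px,z):
    o,d=ray(c,px); return o+d*((z-o[2])/d[:,2])[:,None]
def proj(c,P):
    q=(np.atleast_2d(P)-c["xyz"])@R.from_euler('xyz',c["rotation"]).as_matrix()
    return np.c_[c["cx"]+c["fx"]*q[:,0]/q[:,2],c["cy"]+c["fy"]*q[:,1]/q[:,2]]
def tri(c1,p1,c2,p2):
    o1,d1=ray(c1,p1);o2,d2=ray(c2,p2);d1=d1[0];d2=d2[0]
    t=np.linalg.lstsq(np.c_[d1,-d2],o2-o1,rcond=None)[0]
    a=o1+t[0]*d1;b=o2+t[1]*d2;return (a+b)/2,np.linalg.norm(a-b)
def blobs(f,lo,hi,amin=40):
    h=cv2.cvtColor(f,cv2.COLOR_RGB2HSV);m=cv2.inRange(h,lo,hi)
    cs=[k for k in cv2.findContours(m,cv2.RETR_EXTERNAL,cv2.CHAIN_APPROX_NONE)[0] if cv2.contourArea(k)>amin]
    return m,cs
RED=((0,200,90),(5,255,255));YEL=((20,200,90),(32,255,255));BLUE=((95,100,40),(110,255,160))
E
python3 - <<'E'
from cell import env
from h import *
C={n:env.read_camera(n) for n in("top","side")}
for n,c in C.items():
    f=c["frame"]
    for nm,r in(("red",RED),("yel",YEL),("blue",BLUE)):
        m,cs=blobs(f,*r)
        for k in cs:
            M=cv2.moments(k);print(n,nm,cv2.contourArea(k),M["m10"]/M["m00"],M["m01"]/M["m00"],cv2.minAreaRect(k))
f=C["top"]["frame"][140:290,140:330];cv2.imwrite("pics/topc.png",cv2.resize(f,None,fx=4,fy=4,interpolation=cv2.INTER_NEAREST)[:,:,::-1])
f=C["side"]["frame"][150:280,300:410];cv2.imwrite("pics/sidec.png",cv2.resize(f,None,fx=4,fy=4,interpolation=cv2.INTER_NEAREST)[:,:,::-1])
E
```

```text
top red 72.5 240.34712643678156 205.4367816091954 ((236.80001831054688, 202.9000244140625), (17.441329956054688, 15.20526123046875), 26.56505012512207)
top red 274.0 477.3272506082725 197.91666666666666 ((477.26470947265625, 197.94119262695312), (16.920578002929688, 19.415279388427734), 77.47119140625)
top blue 1936.0 276.43052685950414 234.772641184573 ((273.10003662109375, 231.80001831054688), (52.771202087402344, 67.52925109863281), 26.56505012512207)
top blue 3447.5 439.0642011119168 230.72530819434374 ((441.5440979003906, 221.2166748046875), (68.48950958251953, 129.02700805664062), 78.49518585205078)
top blue 512.5 220.21495934959347 175.70894308943087 ((219.50003051757812, 176.00001525878906), (44.72135925292969, 13.86362075805664), 26.56505012512207)
top blue 85.0 636.3862745098039 42.84705882352941 ((635.0, 44.0), (22.0, 8.0), 90.0)
top blue 1855.0 28.994429469901167 42.88310871518418 ((35.77054977416992, 55.13324737548828), (79.25764465332031, 70.30657196044922), 88.66777801513672)
top blue 2182.5 62.16991218022145 79.83741886216113 ((60.637969970703125, 82.33964538574219), (70.19532775878906, 122.55096435546875), 40.710845947265625)
side blue 570.0 440.97543859649124 164.50380116959062 ((437.0723876953125, 165.02040100097656), (17.075889587402344, 52.65462112426758), 87.27368927001953)
side blue 130.5 449.1443167305236 148.9361430395913 ((447.5, 147.5), (11.0, 25.0), 90.0)
```

View pics/topc.png

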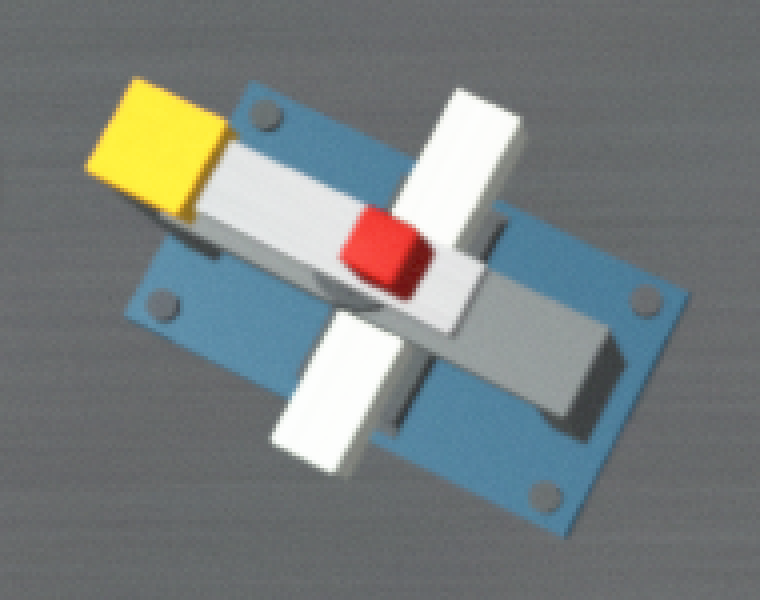

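View pics/sidec.png

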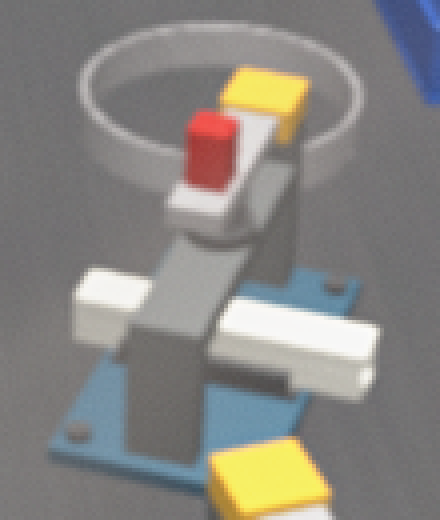

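```bash
python3 - <<'E'
from cell import env
from h import *
C={n:env.read_camera(n) for n in("top","side")}
c=C["top"];f=c["frame"];h=cv2.cvtColor(f,cv2.COLOR_RGB2HSV)
for p in((232,200),(239,203),(243,206),(180,178),(193,185)): print(p,h[p[1],p[0]],f[p[1],p[0]])
R_,G,B=[f[:,:,i].astype(int) for i in range(3)]
red=((R_>195)&(G<70)&(B<70)).astype(np.uint8)
yel=((R_>200)&(G>150)&(B<110)).astype(np.uint8)
redall=((R_>90)&(G<70)&(B<70)).astype(np.uint8)
white=((R_>225)&(G>225)&(B>215)).astype(np.uint8)
for nm,m,z in(("red",red,178),("redall",redall,160),("yel",yel,144),("white",white,44)):
    m=m.copy();m[:,330:]=0;m[:,:140]=0;m[:140]=0;m[290:]=0
    for k in cv2.findContours(m,cv2.RETR_EXTERNAL,cv2.CHAIN_APPROX_NONE)[0]:
        if cv2.contourArea(k)<40: continue
        r=cv2.minAreaRect(k);b=onz(c,cv2.boxPoints(r),z);M=cv2.moments(k);
        print(nm,cv2.contourArea(k),r,"rectc",b.mean(0).round(1),"cent",onz(c,(M["m10"]/M["m00"],M["m01"]/M["m00"]),z).round(1), "edges",[(np.linalg.norm(b[i]-b[i-1]).round(1),np.degrees(np.arctan2(*(b[i]-b[i-1])[[1,0]])).round(1)) for i in range(2)])
# manual corners
K=onz(c,np.array([(371,205),(418,229),(392,284),(341,258)])/4+139.6,178);print(K.round(1),K.mean(0))
Y=onz(c,np.array([(137,78),(228,120),(178,212),(87,166)])/4+139.6,144);print(Y.round(1),Y.mean(0))
Bc=onz(c,np.array([(252,80),(690,292),(565,537),(125,315)])/4+139.6,8);print(Bc.round(1),Bc.mean(0))
for P in(K.mean(0),Y.mean(0)): print(proj(C["side"],P), (proj(C["side"],P)-[300,150])*4)
E
```

```text
(232, 200) [  1 189 248] [248  72  64]
(239, 203) [  1 198 244] [244  62  55]
(243, 206) [  1 192 117] [117  31  29]
(180, 178) [ 28 191 255] [255 240  64]
(193, 185) [ 60   2 227] [225 227 225]
red 117.5 ((234.7000274658203, 201.10000610351562), (12.969193458557129, 14.758047103881836), 26.56505012512207) rectc [505.  150.2 178. ] cent [[505.8 148.  178. ]] edges [(np.float64(19.1), np.float64(63.0)), (np.float64(21.5), np.float64(-25.2))]
redall 212.0 ((237.00003051757812, 203.00001525878906), (18.782970428466797, 16.994115829467773), 26.56505012512207) rectc [506.2 150.4 160. ] cent [[505.8 148.6 160. ]] edges [(np.float64(28.3), np.float64(63.0)), (np.float64(25.3), np.float64(-25.2))]
yel 656.5 ((178.55206298828125, 176.0010986328125), (26.500974655151367, 26.873573303222656), 27.758541107177734) rectc [552.8 244.2 144. ] cent [[552.5 244.  144. ]] edges [(np.float64(41.7), np.float64(61.9)), (np.float64(41.3), np.float64(-25.6))]
white 591.5 ((223.68858337402344, 237.33392333984375), (17.294116973876953, 37.0), 28.072484970092773) rectc [473.5 194.6  44. ] cent [[473.4 194.7  4
[... 392 characters left out ...]
06), (23.285017013549805, 56.794036865234375), 15.52410888671875) rectc [553.4 150.8  44. ] cent [[560.  146.8  44. ]] edges [(np.float64(40.0), np.float64(74.0)), (np.float64(98.5), np.float64(-14.2))]
[[520.2 154.  178. ]
 [511.1 136.7 178. ]
 [491.  145.7 178. ]
 [500.7 164.4 178. ]] [505.74148254 150.17619292 178.        ]
[[579.5 252.4 144. ]
 [562.4 216.7 144. ]
 [526.7 234.7 144. ]
 [545.  270.4 144. ]] [553.40309242 243.55702348 144.        ]
[[620.5 244.3   8. ]
 [521.9  47.5   8. ]
 [414.4 101.5   8. ]
 [513.7 297.7   8. ]] [517.60419463 172.72692394   8.        ]
[[352.64369843 180.81342904]] [[210.5747937  123.25371615]]
[[365.76946896 172.6502342 ]] [[263.07787585  90.60093679]]
```

```bash
python3 - <<'E'
from cell import env
from h import *
s=env.state();M=R.from_euler('xyz',s["tcp_rot"]).as_matrix();print(M.round(3))
a=np.degrees(np.arctan2(M[1,1],M[0,1]));print(s["t"],"jaw y yaw",a)
d=(63.3-a+90)%180-90;print("turn",d,d/6)
print((np.array([505.6,150,200])-s["eef_pos"])/25)
E
```

```text
[[-0.     0.349  0.937]
 [-0.     0.937 -0.349]
 [-1.    -0.    -0.   ]]
0.3 jaw y yaw 69.55380146865488
turn -6.253801468654885 -1.042300244775814
[ 11.49268419 -17.42322588  -0.57907295]
```

Emit:
{"method": "apply_moves", "body": {
  "offset": [
    [1,-1.5,0.6],
    [2,-3,0.6],
    [3,-4.5,0.6],
    [4,-6,0.6],
    [5,-7.5,0.6],
    [6,-9,0.6],
    [7,-10.5,0.6],
    [8,-12,0.6],
    [9,-13.5,0.6],
    [10,-15,0.6],
    [11,-16.5,0.6],
    [11.5,-17.4,0.6],
    [11.5,-17.4,0.2],
    [11.5,-17.4,0.2],
    [11.5,-17.4,0.2]
  ],
  "yaw": [-0.1,-0.2,-0.3,-0.4,-0.5,-0.6,-0.7,-0.8,-0.9,-1,-1.04,-1.04,-1.04,-1.04,-1.04],
  "jaw": [-1,-1,-1,-1,-1,-1,-1,-1,-1,-1,-1,-0.6,-0.4,-0.4,-0.4]
}}

```text
t: 2.17
eef_pos: [505.3, 151.4, 219.4]
tcp_rot: [-2.246, 1.57, -2.711]
ft_force: [0.0, 0.5, -0.1]
opening: 0.71
```

```bash
python3 - <<'E'
from cell import env
from h import *
s=env.state();print(s["t"],s["eef_pos"],s["opening"],s["ft_force"])
for n,(x,y) in(("top",(140,130)),("side",(280,130))):
    f=env.read_camera(n)["frame"][y:y+150,x:x+190];cv2.imwrite(f"pics/{n}1.png",cv2.resize(f,None,fx=4,fy=4)[:,:,::-1])
E
```

```text
2.175 [505.27316255 151.44563613 219.42702842] 0.7101734625716671 [ 0.0289968   0.49910596 -0.13980996]
```

View pics/side1.png

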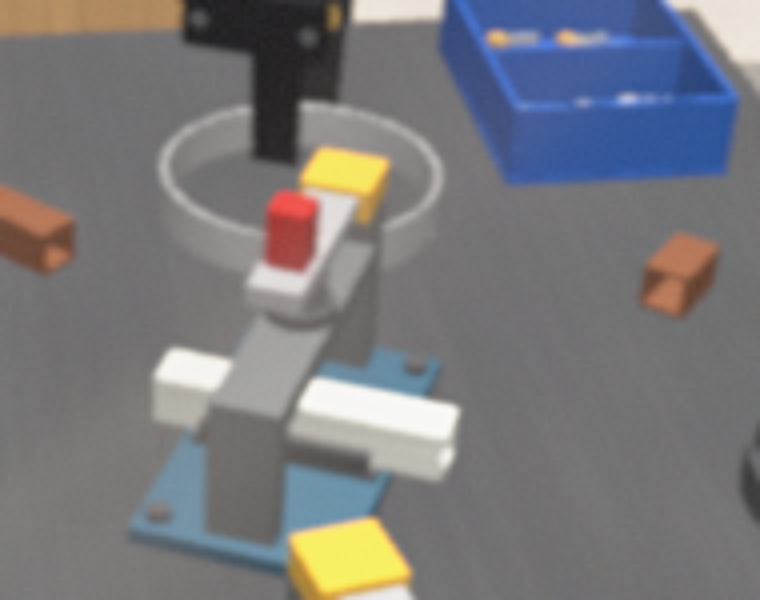

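View pics/top1.png

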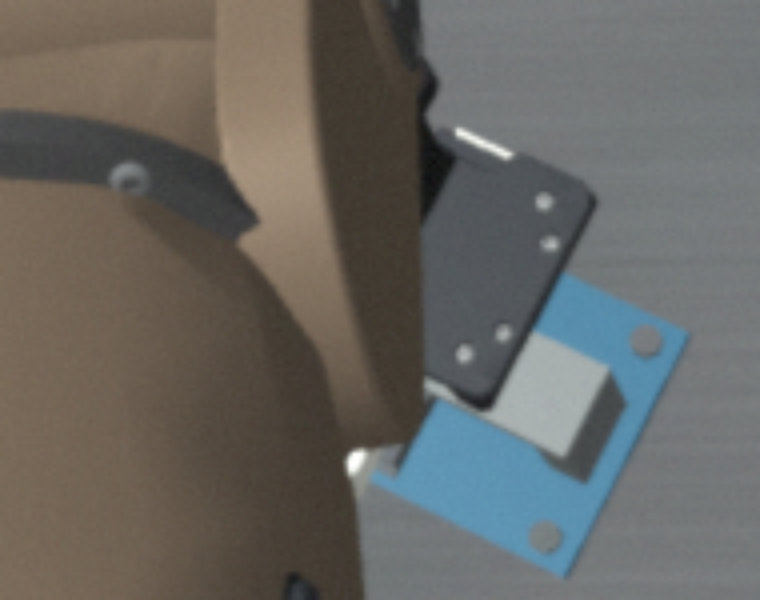

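Emit:
{"method": "apply_moves", "body": {
  "offset": [
    [0,-0.06,-0.6],
    [0,-0.06,-1.3],
    [0,-0.06,-2],
    [0,-0.06,-2.5],
    [0,-0.06,-2.9],
    [0,-0.06,-2.96],
    [0,-0.06,-2.96],
    [0,-0.06,-2.96]
  ],
  "yaw": [0,0,0,0,0,0,0,0],
  "jaw": [-0.4,-0.4,-0.4,-0.4,-0.4,-0.4,-0.4,-0.4]
}}

```text
t: 3.28
eef_pos: [505.7, 149.9, 146.1]
tcp_rot: [0.435, 1.57, -0.03]
ft_force: [0.0, -0.1, -0.4]
opening: 0.698
```

```bash
python3 - <<'E'
from cell import env
from h import *
s=env.state();print(s["t"],s["eef_pos"],s["opening"],s["ft_force"])
for n,(x,y) in(("side",(280,130)),):
    c=env.read_camera(n);print(proj(c,[s["eef_pos"]]))
    f=c["frame"][y:y+150,x:x+190];cv2.imwrite(f"pics/{n}2.png",cv2.resize(f,None,fx=4,fy=4)[:,:,::-1])
E
```

```text
3.275 [505.68194388 149.8936247  146.1119317 ] 0.6984301371953273 [ 0.00886198 -0.05041124 -0.36333088]
[[351.96444625 194.10201508]]
```

View pics/side2.png

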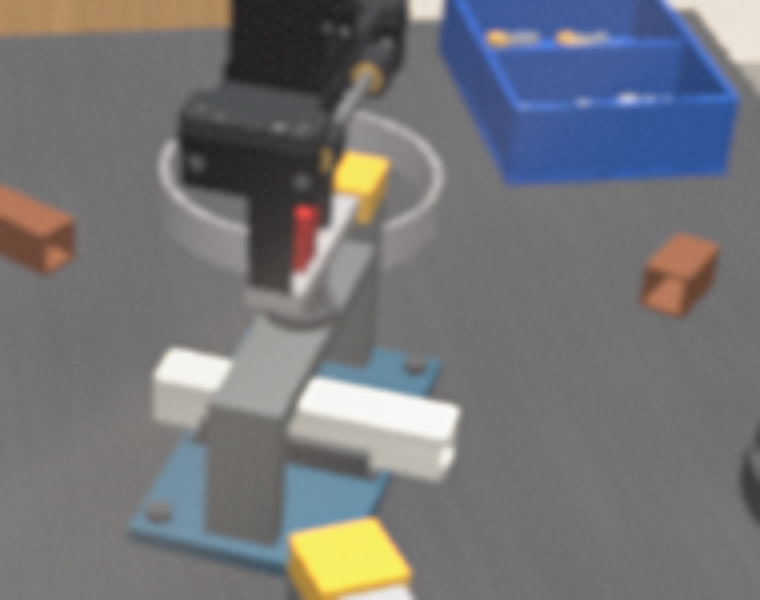

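The picture shows the near finger over the bar in front of the knob at crop (270,280), with the far finger hidden behind the knob. They are aligned, so I'll close.

Emit:
{"method": "apply_moves", "body": {
  "offset": [
    [0,0,0],
    [0,0,0],
    [0,0,0],
    [0,0,0],
    [0,0,0],
    [0,0,0]
  ],
  "yaw": [0,0,0,0,0,0],
  "jaw": [0.2,0.6,1,1,1,1]
}}

```text
t: 4.08
eef_pos: [505.7, 150.0, 146.1]
tcp_rot: [0.686, 1.57, 0.221]
ft_force: [0.2, 1.5, -0.7]
opening: 0.251
```

Emit:
{"method": "apply_moves", "body": {
  "offset": [
    [0,0,-0.2],
    [0,0,-0.4],
    [0,0,-0.6],
    [0,0,-0.75],
    [0,0,-0.84],
    [0,0,-0.84],
    [0,0,-0.84]
  ],
  "yaw": [0,0,0,0,0,0,0],
  "jaw": [1,1,1,1,1,1,1]
}}

```text
t: 4.95
eef_pos: [505.9, 150.2, 126.1]
tcp_rot: [0.72, 1.569, 0.256]
ft_force: [-3.3, 0.1, 13.3]
opening: 0.249
```

```bash
python3 - <<'E'
from cell import env
from h import *
s=env.state();print(s["t"],s["eef_pos"],s["opening"],s["ft_force"])
for n,(x,y) in(("side",(280,130)),):
    c=env.read_camera(n)
    f=c["frame"][y:y+150,x:x+190];cv2.imwrite(f"pics/{n}3.png",cv2.resize(f,None,fx=4,fy=4)[:,:,::-1])
E
```

```text
4.95 [505.87723837 150.17278505 126.07875456] 0.2492717694942788 [-3.30625172  0.10257356 13.3488954 ]
```

View pics/side3.png

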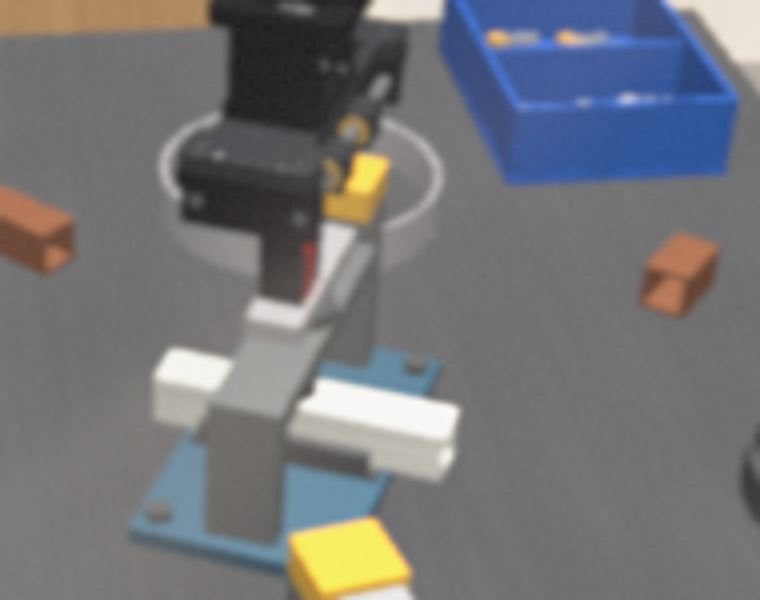

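Emit:
{"method": "apply_moves", "body": {
  "offset": [
    [0,0,-0.08],
    [0,0,-0.16],
    [0,0,-0.2],
    [0,0,-0.2]
  ],
  "yaw": [0,0,0,0],
  "jaw": [1,1,1,1]
}}

```text
t: 5.5
eef_pos: [507.4, 150.8, 124.5]
tcp_rot: [0.717, 1.562, 0.252]
ft_force: [-7.9, 1.9, 39.1]
opening: 0.253
```

```bash
python3 - <<'E'
from cell import env
from h import *
c=env.read_camera("side")
f=c["frame"][165:235,320:400];cv2.imwrite(f"pics/side4.png",cv2.resize(f,None,fx=8,fy=8,interpolation=cv2.INTER_CUBIC)[:,:,::-1])
# predicted projections of bar near-end top corners
k=np.array([505.7,150.1,0]);u=np.array([.449,.893,0]);v=np.array([.893,-.449,0])
for d in(0,18,20,22,24):
    for e in(-15,15):
        P=k+u*-25+v*e+[0,0,142-d]; print(d,e,((proj(c,P)-[320,165])*8).round(0))
s=env.state();M=R.from_euler('xyz',s["tcp_rot"]).as_matrix();print(M.round(3),s["moment"])
E
```

```text
0 -15 [[172. 281.]]
0 15 [[282. 303.]]
18 -15 [[170. 340.]]
18 15 [[279. 362.]]
20 -15 [[170. 346.]]
20 15 [[278. 368.]]
22 -15 [[169. 353.]]
22 15 [[278. 374.]]
24 -15 [[169. 359.]]
24 15 [[278. 381.]]
[[ 0.008  0.448  0.894]
 [ 0.002  0.894 -0.448]
 [-1.     0.006  0.006]] [ 0.63208223  1.14206484 -0.03310512]
```

View pics/side4.png

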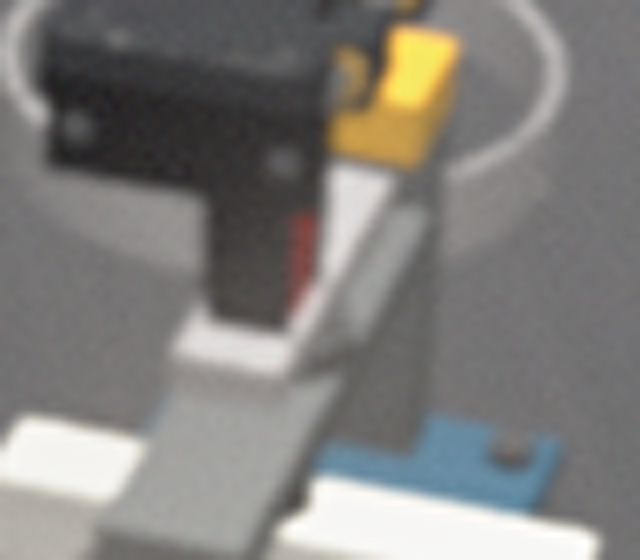

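```bash
python3 - <<'E'
import cv2
for a in("side2","side3"):
    f=cv2.imread(f"pics/{a}.png")[140:420,160:480];cv2.imwrite(f"pics/{a}b.png",cv2.resize(f,None,fx=2,fy=2))
E
```

```text
(no output)
```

View pics/side3b.png

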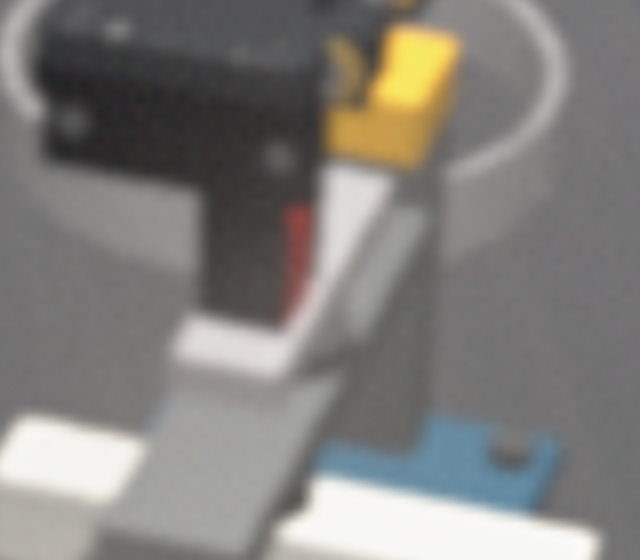

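View pics/side2b.png

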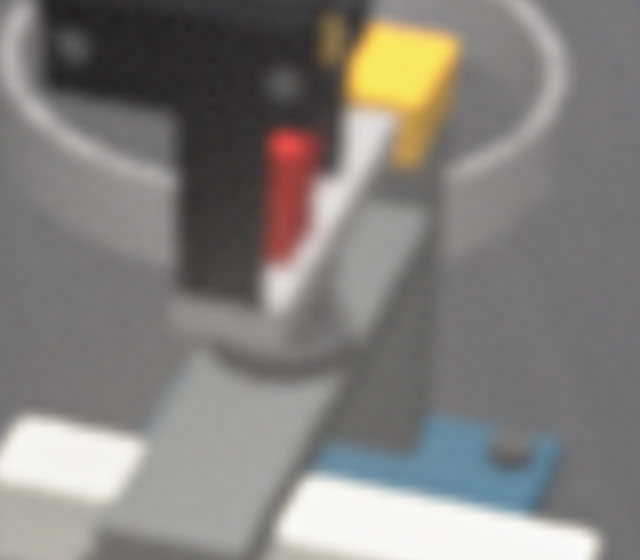

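Emit:
{"method": "apply_moves", "body": {
  "offset": [
    [-0.06,-0.02,-0.02],
    [-0.06,-0.02,-0.02]
  ],
  "yaw": [0,0],
  "jaw": [1,1]
}}

```text
t: 5.8
eef_pos: [507.1, 150.6, 125.7]
tcp_rot: [0.686, 1.558, 0.222]
ft_force: [-0.5, 0.7, 14.2]
opening: 0.252
```

Emit:
{"method": "apply_moves", "body": {
  "offset": [
    [0.04,0.12,-0.05],
    [0.1,0.25,-0.05],
    [0.16,0.38,-0.05],
    [0.22,0.5,-0.05],
    [0.28,0.63,-0.05],
    [0.34,0.76,-0.05],
    [0.36,0.8,-0.05]
  ],
  "yaw": [0,0,0,0,0,0,0],
  "jaw": [1,1,1,1,1,1,1]
}}

```text
t: 6.68
eef_pos: [516.5, 169.5, 125.4]
tcp_rot: [0.516, 1.558, 0.053]
ft_force: [-2.1, -15.3, 14.5]
opening: 0.252
```

```bash
python3 - <<'E'
from cell import env
from h import *
s=env.state();print(s["t"],s["eef_pos"],s["opening"],s["ft_force"])
c=env.read_camera("side")
f=c["frame"][165:235,320:400];cv2.imwrite(f"pics/side5.png",cv2.resize(f,None,fx=8,fy=8,interpolation=cv2.INTER_CUBIC)[:,:,::-1])
E
```

```text
6.675 [516.52596588 169.49007308 125.4257116 ] 0.2517485544409774 [ -2.12213856 -15.33228251  14.52895018]
```

View pics/side5.png

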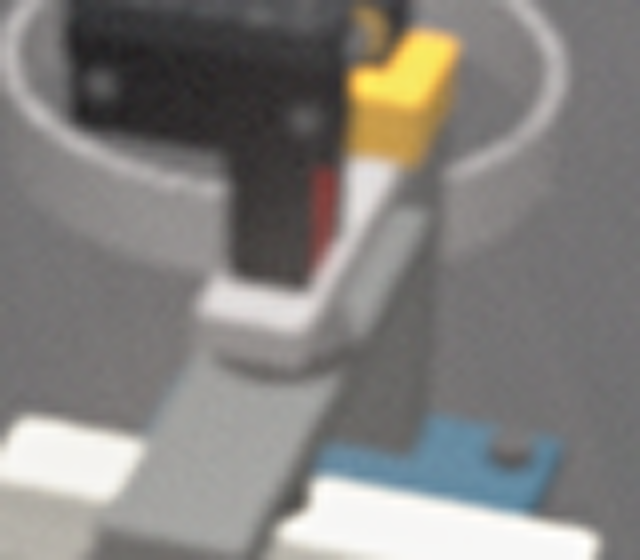

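Emit:
{"method": "apply_moves", "body": {
  "offset": [
    [0,0,0],
    [0,0,0.05],
    [0,0,0.1],
    [0,0,0.1]
  ],
  "yaw": [0,0,0,0],
  "jaw": [1,1,1,1]
}}

```text
t: 7.22
eef_pos: [516.5, 169.3, 127.2]
tcp_rot: [0.488, 1.558, 0.024]
ft_force: [4.2, 1.1, -8.0]
opening: 0.253
```

Emit:
{"method": "apply_moves", "body": {
  "offset": [
    [0,0,-0.03],
    [0,0,-0.03],
    [0,0,-0.03],
    [0,0,-0.03],
    [0,0,-0.03]
  ],
  "yaw": [0,0,0,0,0],
  "jaw": [0.4,0.2,0,-0.1,-0.1]
}}

```text
t: 7.85
eef_pos: [516.5, 169.4, 126.6]
tcp_rot: [0.49, 1.558, 0.026]
ft_force: [0.9, 0.1, 0.2]
opening: 0.544
```

```bash
python3 - <<'E'
from cell import env
from h import *
s=env.state();print(s["t"],s["eef_pos"],s["opening"],s["ft_force"])
c=env.read_camera("side")
f=c["frame"][165:235,320:400];cv2.imwrite(f"pics/side6.png",cv2.resize(f,None,fx=8,fy=8,interpolation=cv2.INTER_CUBIC)[:,:,::-1])
E
```

```text
7.85 [516.51797126 169.38110995 126.56836518] 0.5439315463161911 [0.88121514 0.08150731 0.21157989]
```

View pics/side6.png

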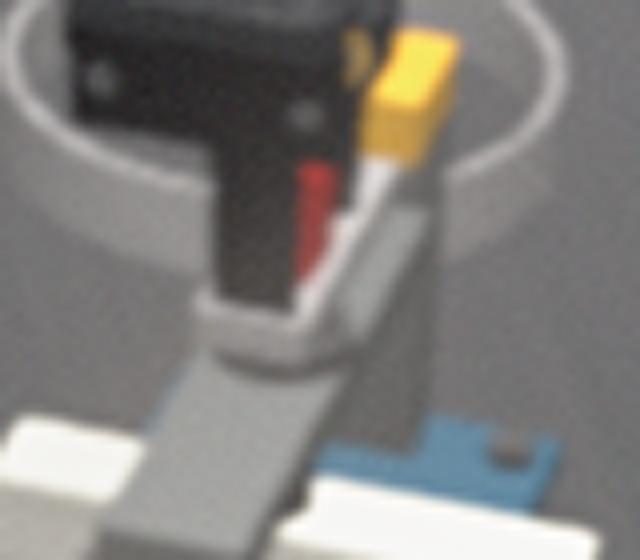

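The jaws are open with no force on the tool, and the keeper has stayed under the lip. I'll lift straight up, then back out.

Emit:
{"method": "apply_moves", "body": {
  "offset": [
    [0,0,0.3],
    [0,0,0.8],
    [0,0,1.6],
    [0,0,2.6],
    [0,0,3.6],
    [0,0,4.2],
    [-1,1.5,4.2],
    [-2,3,4.2],
    [-3,4.5,4.2],
    [-4,6,4.2],
    [-5,7.5,4.2],
    [-6,9,4.2],
    [-7,10.5,4.2],
    [-8,12,4.2],
    [-9,13.5,4.2],
    [-10,15,4.2],
    [-10,15,4.2]
  ],
  "yaw": [0,0,0,0,0,0,0,0,0,0,0,0,0,0,0,0,0],
  "jaw": [-0.1,-0.1,-0.1,-0.1,-0.1,-0.1,-0.1,-0.1,-0.1,-0.1,-0.1,-0.1,-0.1,-0.1,-0.1,-0.1,-0.1]
}}

```text
t: 10.02
eef_pos: [264.7, 546.1, 231.3]
tcp_rot: [0.485, 1.558, 0.024]
ft_force: [0.0, -0.6, -1.2]
opening: 0.55
```

```bash
python3 - <<'E'
from cell import env
from h import *
s=env.state();print(s["t"],s["eef_pos"],s["opening"],s["ft_force"])
for n,(x,y) in(("top",(140,140)),("side",(300,150))):
    c=env.read_camera(n);f=c["frame"]
    k=np.array([505.7,150,0]);u=np.array([.449,.893,0]);print(n,((proj(c,k+22*u+[0,0,160])-[x,y])*4).round())
    f=f[y:y+150,x:x+190];cv2.imwrite(f"pics/{n}7.png",cv2.resize(f,None,fx=4,fy=4)[:,:,::-1])
E
```

```text
10.025 [264.73054436 546.06014699 231.33756758] 0.5496818215663475 [ 0.04287131 -0.60259045 -1.2465306 ]
top [[337. 228.]]
side [[221. 134.]]
```

View pics/top7.png

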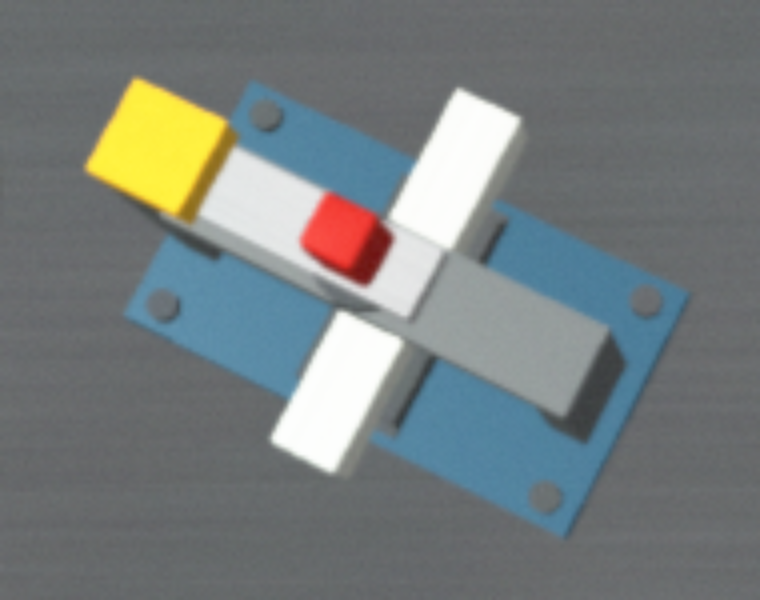

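View pics/side7.png

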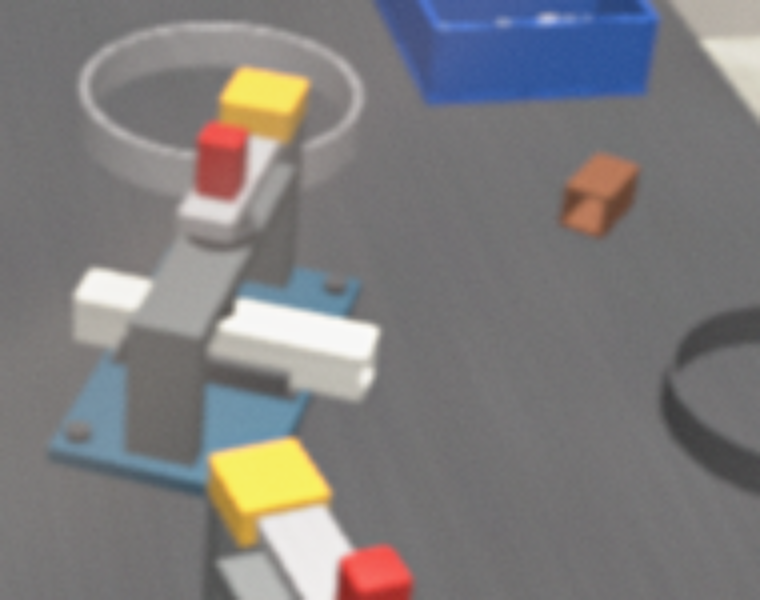

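```bash
python3 - <<'E'
from cell import env
from h import *
T=env.read_camera("top");S=env.read_camera("side");p={}
for n,c in(("top",T),("side",S)):
    a=c["frame"].astype(int);m=((a[:,:,0]>90)&(a[:,:,1]<90)&(a[:,:,2]<90)&(a[:,:,0]>2*a[:,:,1])).astype(np.uint8)
    x0,x1,y0,y1=(140,330,140,290) if n=="top" else(300,400,160,215)
    ys,xs=np.nonzero(m[y0:y1,x0:x1]);p[n]=(xs.mean()+x0,ys.mean()+y0);print(n,len(xs),p[n])
old=cv2.imread("pics/top0.png")[:,:,::-1].astype(int);os=cv2.imread("pics/side0.png")[:,:,::-1].astype(int);q={}
for n,a in(("top",old),("side",os)):
    m=((a[:,:,0]>90)&(a[:,:,1]<90)&(a[:,:,2]<90)&(a[:,:,0]>2*a[:,:,1]))
    x0,x1,y0,y1=(140,330,140,290) if n=="top" else(300,400,160,215)
    ys,xs=np.nonzero(m[y0:y1,x0:x1]);q[n]=(xs.mean()+x0,ys.mean()+y0)
A,e=tri(T,q["top"],S,q["side"]);B,e2=tri(T,p["top"],S,p["side"]);D=B-A
print(A,e,B,e2,"along",D@[.449,.893,0],"across",D@[.893,-.449,0],"dz",D[2])
print("tube/base diff",np.abs(T["frame"].astype(int)-old)[240:290,140:280].max(), "fixture b diff",np.abs(T["frame"].astype(int)-old)[170:270,370:520].mean())
E
```

```text
top 302 (np.float64(226.36423841059604), np.float64(199.32450331125827))
side 144 (np.float64(354.4791666666667), np.float64(189.51388888888889))
[505.47784965 150.80790887 162.66506372] 0.8093204327273336 [514.89341094 169.51744581 145.40754856] 0.7581945254044921 along 20.935203507984916 across 0.007514153119583136 dz -17.257515159117816
tube/base diff 14 fixture b diff 1.6780222222222223
```

```bash
python3 - <<'E'
from cell import env
from h import *
T=env.read_camera("top")
old=cv2.imread("pics/top0.png")[:,:,::-1]
r=[]
for f,zt in((old,178),(T["frame"],160)):
    a=f.astype(int)[140:290,140:330]
    for th,z in((195,zt),(90,zt-18)):
        m=((a[:,:,0]>th)&(a[:,:,1]<95)&(a[:,:,2]<95)&(a[:,:,0]>2*a[:,:,1])).astype(np.uint8)
        ys,xs=np.nonzero(m);k=cv2.minAreaRect(np.c_[xs,ys].astype(np.float32))
        r.append((onz(T,(xs.mean()+140,ys.mean()+140),z)[0],onz(T,(k[0][0]+140,k[0][1]+140),z)[0]))
for i in(0,1):
  for j in(0,1): print((r[2+i][j]-r[i][j])@[.449,.893,0])
E
```

```text
21.42287838212991
21.316146607119176
21.249303165376112
20.897102791360002
```

```bash
python3 -c "
from cell import env
print(env.job_done())"
```

```text
the job is handed in; nothing more can be done
None
```

The tube in the loaded fixture is clamped, and I handed the job in at about 10 s on the robot's clock. I gripped the red knob along its bar, pressed the keeper down about 20 mm and slid it under the yellow lip. It met an end stop at about 15 N. I then let it rise against the lip, opened the jaws and backed away.

**Last checks:**
- **Keeper position:** With the robot clear, the cameras show the keeper under the lip. The knob is about 17 mm lower (18 expected) and about 21 mm toward the lip (22 expected). It is short by up to 1 mm, about the measuring error. The tool itself read 22.3 mm of travel at the stop.
- **Tube and empty fixture:** In the top view the tube looks unmoved. The empty fixture shows no change beyond image noise.

**What went less smoothly:** While pressing, I pushed too far for a moment, and the wrist force reached about 39 N when the plunger bottomed, apparently on the tube. I eased back to about 14 N before sliding. The tool stayed tilted about 0.7° and 1 mm off to the side after that.

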